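# Close the specimen chamber and lock its cover with the quarter-turn cam

## Robot

A 7-joint arm with a two-finger parallel gripper is mounted at the origin on the work surface. World frame = base frame: x ahead of the robot, y to its left, z up, the work surface at z = 0. Lengths are in m, angles in rad, forces in N, time in s.
With the tool pointing down it reaches from about 0.425 to 0.8 m from the base axis. Payload 8.3 kg.
Tool frame: the origin (TCP) lies midway between the tips of the shut fingers; the grasp point (between the pads) lies 19 mm behind it (bot.pinch_z is the distance from the TCP to the grasp point, in m); y points along the fingers, z is the direction in which the jaws open and shut, and the axes are right-handed (so a half turn about y gives the same grasp; the last joint's range is limited). The gripper opens to 85 mm and grips with 20 to 120 N. Pads are 22 mm wide; open, the fingers measure 114 mm over their backs; the gripper's body (76 mm by 85 mm) begins 54 mm behind the grasp point. The pads swing forward as they close: fully open they stand 13 mm farther back than shut.
Start: joints at [1.07, 0.383, 0.016, 1.37, -0.006, 1.388, -0.046], TCP at [0.265, -0.566, 0.205] pointing down, gripper open.
Joint ranges: [-2.95, 2.95], [-0.25, 2.06], [-1.52, 1.56], [0.18, 2.33], [-1.44, 4.58], [0.02, 2.06], [-3.01, 3.01]. Speed limits (rad/s): [2.39, 2.39, 3.01, 3.01, 3.14, 3.14, 3.14].

## Interface

Orientations are given as [roll, pitch, yaw] about the fixed x, y, z axes, in that order (R = Rz(yaw) Ry(pitch) Rx(roll)).
In Python, from rig import bot gives the robot as it stands. Calls block until the motion is done:
- bot.move_pose(position, orientation): joint-space move of the TCP to a pose.
- bot.move_straight(position, rate=0.15, ori=None, threshold=None): straight line of the TCP; ori=None keeps the orientation; rate is the mean speed in m/s. With threshold (N) it stops when the force on the tool has changed by that much, and returns True; else False.
- bot.set_joints(angles): joint-space move.
- bot.move_gripper(opening, strength=None): finger opening in m; strength is the grip in N (None keeps the last); returns when the fingers have stopped.
- bot.dwell(seconds).
- bot.ik(position, orientation): joint angles nearest the present ones, or None.
- bot.sense(): the state.
- bot.get_image(name): name is "scene" or "top" or "wrist"; returns (picture, depth): 480x640x3 uint8, red, green, blue; 480x640 float32, m along the optical axis (not along the pixel's ray), 0 where there is no reading.
- bot.calibration(name): a dict with "fx", "fy", "cx", "cy" (pixels), "k1" (the pictures are not rectified: a ray, as slopes to the right and down, at radius r is drawn at 1 + k1 r^2 times it, then the intrinsics apply), "R" (3x3) and "t" (3): a world point X has camera coordinates R X + t. Camera axes: x right, y down, z forward; pixel columns grow to the right and rows downward; lengths in m; the calibration is good to about 2 mm. A picture is of the moment at which its call begins: read the wrist's pose just before it. calibration takes no time and is no camera call; for the wrist camera it gives the pose at the moment of the call.
A pose or a line that the arm cannot do raises bot.Unreachable and nothing moves.
- bot.hand_in(): hands the job in, once; it reports no verdict.
The state is a dict: "clock": time; "q": joint angles; "joint_velocities": joint speeds; "joint_torque": joint torques, N m; "ee_pos": TCP position; "tool_rot": TCP orientation; "force": force on the tool from outside, world axes, zero at the start; "wrist_torque": the same for the moment, N m; "opening": finger opening in m.
Only numpy, scipy, OpenCV 4.12 (cv2) and the standard library are available. Lean on these libraries where they do the work, as an engineer would, in place of code of your own. Each camera call takes 0.05 s, during which the arm holds its last target.

## Task

Close the specimen chamber on the bench: with the fingertips, push the sliding metal cover along its track until it is fully home against the end stop; only then set a fingertip in the slot of the round cam fastener and turn it a full quarter turn counterclockwise (seen from above), as far as it goes, so that its tongue locks behind the cover's upright lip. Turn the cam by its slot, not by pushing the tongue, do not pick up or lift the cover, leave everything else as it stands, and finish clear of everything.

Things in the scene. Friction and masses are not known exactly. Their poses are not given: they have to be found in the camera images.
- chamber: Specimen chamber, a cream block fixed to the bench, 35 mm high; its top is the deck. Origin: on the bench under the middle line of the cover's track. In its frame the block spans x -160 to +70, y -155 to +115 mm. The track runs along y; the cover closes towards +y. Steel guide rails at x = -59.5 and +59.5 mm, 8 mm wide, 8 mm tall, from y -140 to +105. Bare deck between them behind the cover. Cam axis at x -108, y -20.
- end_stop (a point): Foot of the end stop's face, on the deck (35 mm above the bench) in the middle of the track, at y = +90 mm of the chamber. The end stop is a steel cross bar 12 mm tall that the cover's front edge meets when fully home.
- cover: Sliding metal cover, loose on the deck between the rails (1.5 mm play each side): a plate 108 mm (x) by 100 mm (y), 6 mm thick, with a round window and an upright lip along its rear (-y) edge. 0.3 to 0.65 kg; slides with up to about 7 N. Origin: centre of its underside; axes as the chamber's. Fully home it is at y = +40 mm of the chamber; it starts 35 to 80 mm short of that.
- lip (a point): Centre of the rear face of the cover's lip, the face to push, 12 mm above the deck and 50 mm behind the cover's origin. The lip is 108 mm wide, 10 mm thick, its top 24 mm above the deck.
- cam_lock (a joint): Angle of the cam fastener (rad), growing counterclockwise seen from above. 0: unlocked, tongue along the chamber's -y, beside the track. 1.571: locked, hard stop, tongue along the chamber's +x, across the track and 2 mm behind the lip of a home cover. It starts between 0 and 0.25, stays where it is left, and needs about 0.15 N m.
- slot (a point): Centre of the slot's floor, on the cam axis, 61 mm above the bench; turns with the cam: x along the slot, the way the tongue points, z up. The cam is a steel disc, 90 mm diameter, top 79 mm above the bench. The slot, 36 mm wide, 18 mm deep, open at both ends, crosses it through the axis: closed fingertips fit in; pushing its wall some 27 mm off the axis turns the cam.
- tongue (a point): Near the end of the tongue, 70 mm from the cam axis, x along the tongue. The cam's steel tongue, a flat bar 16 mm wide under the disc, 45 to 55 mm above the bench, turning with the cam; it reaches 78 mm from the axis. Not to be pushed by the fingers.
- objective_short: short steel microscope objective, 30 mm diameter, 47 mm tall, standing on the chamber's deck beyond the cam; not to be disturbed
- objective_long: long dark microscope objective, 35 mm diameter, 68 mm tall, standing on the bench close to the chamber's far side; not to be disturbed
- slide_box: closed flat box for slides, 87 x 102 x 34 mm, lying on the bench beyond the chamber; not to be disturbed
- screwdriver: small screwdriver, 160 mm long, lying on the bench by the chamber's +y end; not to be disturbed
- sample_jar: small closed jar, 44 mm diameter, 55 mm tall, standing on the bench by the chamber's -y end; not to be disturbed
- extension_ring: plain metal ring, 40 mm diameter, 18 mm tall, lying on the bench between robot and chamber; not to be disturbed
- specimen_tray: white divided tray, 70 x 90 x 18 mm, on the bench beyond the chamber's +y end; not to be disturbed

How it is judged:
By the outcome, as a careful person would: the job done as asked, in the order asked, and still so for the second after the job is handed in, with the robot touching nothing.
It also fails if it takes over 54 s, if anything falls off the work surface, if the arm or the gripper's body presses on something with over 40 N, if the wrist force passes 120 N, or if a joint passes its speed limit or range.

## Working session

There is one attempt and no reset: what is moved stays moved. The work goes in short steps, each a Python script; the robot and the scene stay as the last script left them, time stands still between calls to the robot, and variables do not carry over. Pictures are saved under pics/ and viewed, and the job is handed in when it is done.

```bash
ls; mkdir -p pics
python3 - <<'E'
from rig import bot
import cv2,numpy as np
s=bot.sense();print(s)
for n in("scene","top"):
    im,d=bot.get_image(n);cv2.imwrite(f"pics/{n}0.png",im[:,:,::-1]);np.savez(f"pics/{n}0.npz",im=im,d=d)
    print(n,bot.calibration(n))
E
```

```text
pics
{'clock': 0.0, 'q': array([ 1.0700886 ,  0.38426718,  0.01637783,  1.37117394, -0.00629812,
        1.3881776 , -0.0465182 ]), 'joint_velocities': array([ 0.00013617, -0.0002593 , -0.00112563,  0.00052406, -0.00193282,
        0.00024025,  0.00140046]), 'joint_torque': array([-6.24524801e-04, -6.27589917e+01,  8.44147615e-01, -3.71823907e+01,
        1.67754886e-02,  1.41932504e-02, -4.55654160e-06]), 'ee_pos': array([ 0.26476478, -0.56553503,  0.20385189]), 'tool_rot': array([-1.57277253e+00, -4.03038000e-05, -2.70374270e+00]), 'force': array([ 0.12306671, -0.19128548,  0.442798  ]), 'wrist_torque': array([ 0.01970114, -0.02897948,  0.01875695]), 'opening': 0.08545426056010799}
scene {'fx': 445.6106600866524, 'fy': 445.6106600866524, 'cx': 322.8673274912809, 'cy': 239.61541844442206, 'k1': -0.10759087297081675, 'R': array([[ 0.10156678,  0.99470855, -0.01546259],
       [ 0.77790917, -0.08909935, -0.62202783],
       [-0.62011411,  0.05114888, -0.78284244]]), 't': array([-0.12837883, -0.41510572,  1.16618646])}
top {'fx': 531.8976436572095, 'fy': 531.8976436572095, 'cx': 319.9088891276522, 'cy': 240.9420895826717, 'k1': 0.010316698423123428, 'R': array([[-0.15067262, -0.98857074, -0.00506502],
       [-0.96484893,  0.14816916, -0.21705402],
       [ 0.21532373, -0.02781712, -0.97614645]]), 't': array([0.14075702, 0.55970889, 0.74913106])}
```

View pics/scene0.png

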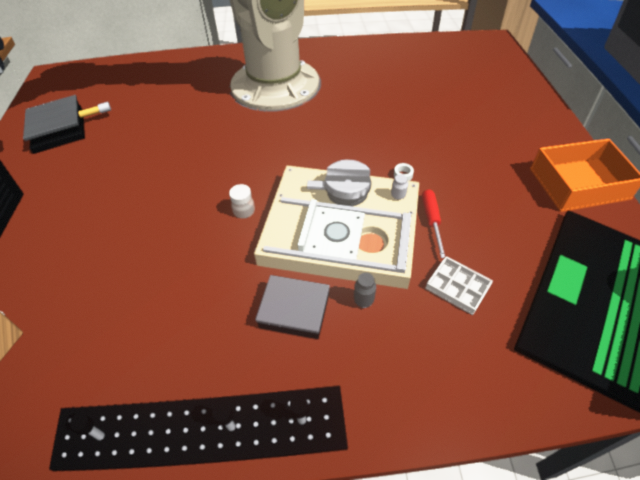

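View pics/top0.png

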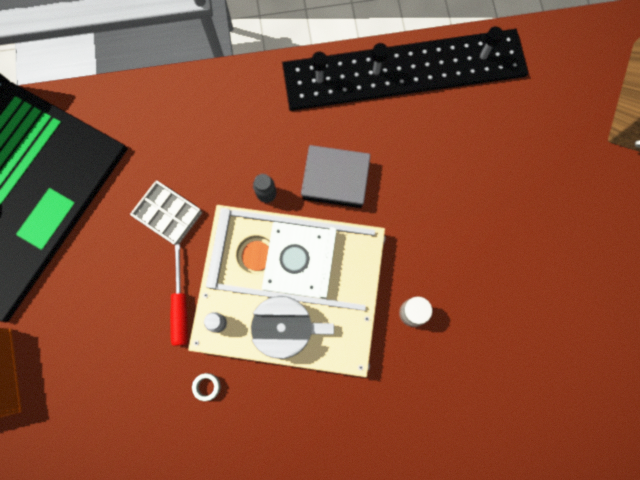

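Scene view: the chamber is centred near (340,225), with the cam on the robot side at (347,183). Top view: the deck corners are near (217,206), (384,229), (367,376) and (190,350), the cam is at (281,327) with its tongue pointing right, and the lip is near (330,258). Next I'll measure these.

```bash
cat > h.py <<'E'
import numpy as np,cv2
def pix2ray(c,uv):
    K=np.array([[c['fx'],0,c['cx']],[0,c['fy'],c['cy']],[0,0,1]])
    p=cv2.undistortPoints(np.array(uv,float).reshape(-1,1,2),K,np.array([c['k1'],0,0,0.]),None,None).reshape(-1,2)
    R=np.array(c['R']);t=np.array(c['t'])
    return -R.T@t,(np.c_[p,np.ones(len(p))])@R
def onplane(c,uv,z):
    C,d=pix2ray(c,uv);return C+d*((z-C[2])/d[:,2])[:,None]
def proj(c,X):
    X=np.atleast_2d(X).astype(float);K=np.array([[c['fx'],0,c['cx']],[0,c['fy'],c['cy']],[0,0,1]])
    return cv2.projectPoints(X.reshape(-1,1,3),cv2.Rodrigues(np.array(c['R']))[0],np.array(c['t']),K,np.array([c['k1'],0,0,0.]))[0].reshape(-1,2)
E
python3 - <<'E'
from rig import bot
from h import *
for n in("top","scene"):
    c=bot.calibration(n);f=np.load(f"pics/{n}0.npz");im=f['im'];d=f['d']
    print(n,"C",-np.array(c['R']).T@c['t'])
    v,u=np.mgrid[0:480,0:640];C,ray=pix2ray(c,np.c_[u.ravel(),v.ravel()])
    P=(C+ray*d.reshape(-1,1)).reshape(480,640,3)
    np.save(f"pics/{n}P.npy",P)
    for p in ([(281,327),(250,370),(350,350),(300,225),(330,328),(294,240),(330,258)] if n=="top" else [(347,172),(285,240),(340,262)]):
        print(p,im[p[1],p[0]],P[p[1],p[0]].round(4))
    x0,y0=(170,180) if n=="top" else (220,140)
    cr=im[y0:y0+220,x0:x0+260];cv2.imwrite(f"pics/{n}crop.png",cv2.resize(cr,None,fx=3,fy=2.7,interpolation=cv2.INTER_CUBIC)[:, :, ::-1]) if 0 else cv2.imwrite(f"pics/{n}crop.png",cv2.resize(cr,(780,594) if 0 else (702,594),interpolation=cv2.INTER_CUBIC)[:,:,::-1])
E
```

```text
top C [0.39993706 0.07705535 0.85346163]
(281, 327) [231 232 233] [0.4547 0.1303 0.0664]
(250, 370) [152  63  31] [0.4009 0.1911 0.0036]
(350, 350) [248 241 202] [0.4072 0.0343 0.0353]
(300, 225) [195 200 191] [0.6098 0.081  0.0394]
(330, 328) [229 232 231] [0.4431 0.0594 0.0526]
(294, 240) [251 253 250] [0.5863 0.0937 0.0431]
(330, 258) [248 251 247] [0.5461 0.0434 0.0615]
scene C [1.05912225 0.03106474 0.65274787]
(347, 172) [152 150 151] [0.4366 0.1319 0.0676]
(285, 240) [249 242 212] [0.5616 0.0045 0.0332]
(340, 262) [153 151 148] [0.6234 0.0952 0.0376]
```

View pics/topcrop.png

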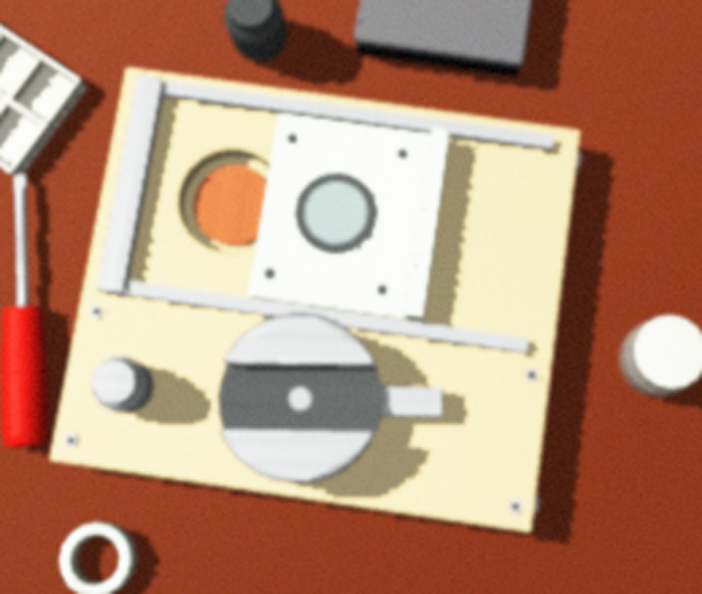

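View pics/scenecrop.png

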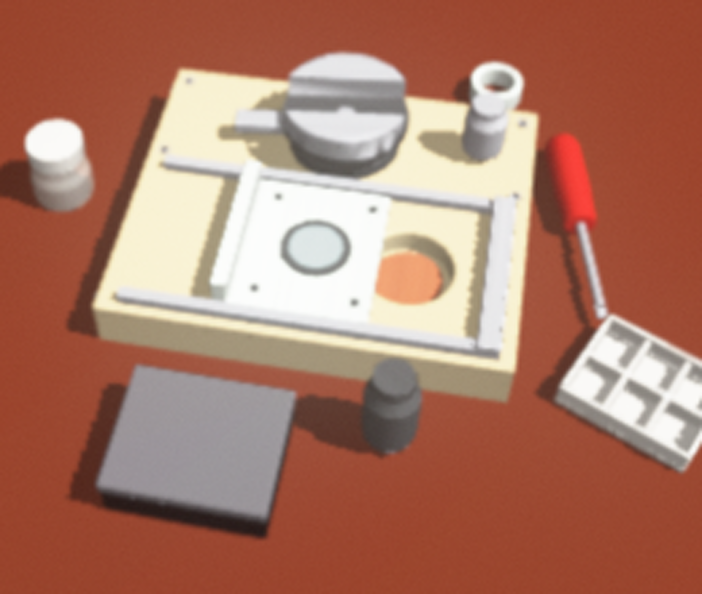

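```bash
cat >> h.py <<'E'
def frame(c,uv=None):
    pass
E
python3 - <<'E'
from rig import bot
from h import *
c=bot.calibration("top");im=np.load("pics/top0.npz")['im']
hsv=cv2.cvtColor(im,cv2.COLOR_RGB2HSV)
m=((hsv[...,2]>90)&(hsv[...,1]<115)&(hsv[...,0]>12)).astype(np.uint8)*255
m[:200]=0;m[380:]=0;m[:,:185]=0;m[:,390:]=0
n,l,st,_=cv2.connectedComponentsWithStats(m)
k=1+np.argmax(st[1:,4]);print(st[k])
h=cv2.convexHull(np.argwhere(l==k)[:,::-1].astype(np.int32).copy()).reshape(-1,2)
ap=cv2.approxPolyDP(cv2.convexHull(h),8,True).reshape(-1,2);print(ap.tolist())
W=onplane(c,h,.035);r=cv2.minAreaRect((W[:,:2]*1000).astype(np.float32));print(r)
b=cv2.boxPoints(r)/1000;print(b)
for z in(.0,.035,):print(proj(c,np.c_[b,np.full(4,z)]).round(1).tolist())
# refine via edge lines: edges subpixel
o=im.copy();o[m>0]=(o[m>0]//2+np.array([0,120,0])).astype(np.uint8)
cv2.imwrite("pics/mask.png",cv2.resize(o[180:400,170:430],(702,594))[:,:,::-1])
E
```

```text
[  188   205   197   172 25384]
[[384, 229], [366, 376], [188, 349], [217, 205]]
((514.718994140625, 112.60111999511719), (273.4227294921875, 232.3221435546875), 72.95073699951172)
[[ 0.36357993  0.01595552]
 [ 0.5856922  -0.0521599 ]
 [ 0.66585803  0.20924672]
 [ 0.4437458   0.2773621 ]]
[[365.1, 376.9], [383.1, 233.0], [220.0, 209.9], [192.5, 350.8]]
[[366.9, 377.7], [385.5, 227.9], [215.9, 203.9], [186.9, 350.4]]
```

View pics/mask.png

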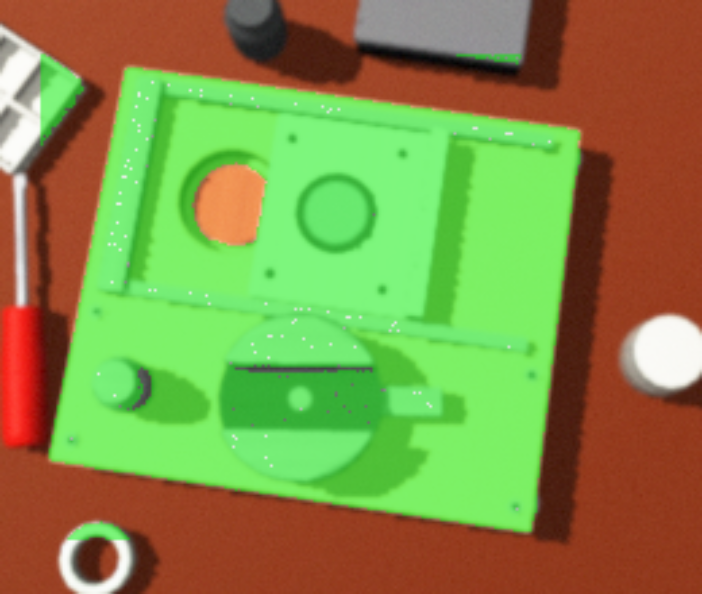

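```bash
cat >> h.py <<'E'
YAW=np.radians(-17.05)
Rc=np.array([[np.cos(YAW),-np.sin(YAW)],[np.sin(YAW),np.cos(YAW)]])
O=np.array([.5147,.1126])+Rc@np.array([.045,.020])
def w(x,y,z): # chamber (m) -> world
    return np.r_[O+Rc@np.array([x,y]),z]
def ch(P): return (np.asarray(P)[...,:2]-O)@Rc
E
python3 - <<'E'
from rig import bot
from h import *
print("O",O,"cam",w(-.108,-.02,.061))
ct=bot.calibration("top");cs=bot.calibration("scene")
T=lambda l:np.array(l)/2.7+[170,180]
S=lambda l:np.array(l)/2.7+[220,140]
print("top corners",(1e3*ch(onplane(ct,T([(127,68),(580,130),(532,532),(50,460)]),.035))).round(1).tolist())
print("scene corners",(1e3*ch(onplane(cs,S([(180,70),(537,115),(515,362),(97,308)]),.035))).round(1).tolist())
print("cam disc top",1e3*ch(onplane(ct,T([(300.5,397.5)]),.079)),"pin",1e3*ch(onplane(ct,T([(300,399)]),.063)))
print("lip rear top edge T",1e3*ch(onplane(ct,T([(447,130),(423,320)]),.059)))
print("cover front edge T",1e3*ch(onplane(ct,T([(276,112),(250,297)]),.041)))
print("lip rear S",1e3*ch(onplane(cs,S([(246,160),(212,284)]),.059)), "front S",1e3*ch(onplane(cs,S([(390,200),(362,322)]),.041)))
print("tongue end T",1e3*ch(onplane(ct,T([(442,389),(441,416)]),.055)))
print("slot edge T",1e3*ch(onplane(ct,T([(233,364),(372,366),(226,430),(375,431)]),.079)))
print("endstop T",1e3*ch(onplane(ct,T([(161,85),(126,291)]),.047)))
print("objshort",1e3*ch(onplane(ct,T([(120,378)]),.082)))
E
```

```text
O [0.56358634 0.11852671] cam [0.4544689  0.13107199 0.061     ]
top corners [[69.3, 114.5], [70.6, -155.7], [-160.2, -156.8], [-160.7, 114.4]]
scene corners [[-156.1, -153.8], [-156.2, 115.5], [65.0, 115.4], [72.4, -151.2]]
cam disc top [[-108.43988983  -22.18781712]] pin [[-108.53473626  -20.69690367]]
lip rear top edge T [[ 53.3112786  -78.76682782]
 [-55.82608764 -80.72977037]]
cover front edge T [[ 54.06924875  21.83775787]
 [-55.152355    18.53374943]]
lip rear S [[-50.56202335 -78.79788635]
 [ 57.64928849 -77.21204879]] front S [[-48.30077058  21.22962853]
 [ 56.42050034  18.03584434]]
tongue end T [[ -91.43943018  -96.46900294]
 [-106.01515303  -97.9787619 ]]
slot edge T [[ -96.17902188   16.48841764]
 [ -86.41123224  -57.39940149]
 [-131.00443492   14.18482347]
 [-120.02493988  -64.13608635]]
endstop T [[ 58.94282826  90.04141413]
 [-62.60342324  87.60376861]]
objshort [[-112.3998353    74.40822435]]
```

The chamber pose checks out: corners are within about 1.5 mm of nominal, and the cam disc and end stop agree. The cover starts about 70 mm short of home, and the cam angle is about 0.13 rad. Next I'll check IK, close the gripper, and push.

Run:
```python
from rig import bot
from h import *
pi=np.pi
def wrap(a):return (a+pi)%(2*pi)-pi
for s in(0,pi):
    print("flip",s)
    for nm,p,y in [("push0",w(0,-.112,.15),YAW+pi/2),("push1",w(0,-.112,.043),YAW+pi/2),("pushend",w(0,-.018,.043),YAW+pi/2)]+[(f"cam{t}",np.r_[w(-.108,-.02,0)[:2]+.027*np.array([np.cos(YAW-pi/2+t),np.sin(YAW-pi/2+t)]),.066],YAW+t) for t in(.13,.8,1.65)]:
        q=bot.ik(p,[-pi/2,0,wrap(y+s)]);print(nm,p.round(3),None if q is None else np.round(q,2))
```

```text
flip 0
push0 [0.531 0.011 0.15 ] [ 0.88  0.51 -1.28  1.67  0.51  1.34  2.36]
push1 [0.531 0.011 0.043] [ 0.86  0.71 -1.28  1.79  0.73  1.22  2.2 ]
pushend [0.558 0.101 0.043] [ 0.65  0.8  -1.29  1.7   0.8   1.28  2.03]
cam0.13 [0.45  0.104 0.066] [ 0.53  0.28 -0.93  1.95  0.26  1.04  0.89]
cam0.8 [0.467 0.107 0.066] [ 0.74  0.5  -1.27  1.9   0.53  1.14  1.34]
cam1.65 [0.481 0.125 0.066] [ 0.69  0.56 -1.28  1.86  0.59  1.17  2.13]
flip 3.141592653589793
push0 [0.531 0.011 0.15 ] [ 0.42  0.27 -0.59  1.69  0.16  1.23 -0.51]
push1 [0.531 0.011 0.043] [ 0.39  0.38 -0.57  1.81  0.24  1.02 -0.57]
pushend [0.558 0.101 0.043] [ 0.32  0.5  -0.71  1.71  0.36  1.07 -0.81]
cam0.13 [0.45  0.104 0.066] [ 0.37  0.23 -0.75  1.95  0.19  1.02 -2.19]
cam0.8 [0.467 0.107 0.066] [ 0.4   0.29 -0.79  1.91  0.24  1.04 -1.56]
cam1.65 [0.481 0.125 0.066] [ 0.44  0.36 -0.9   1.87  0.32  1.07 -0.8 ]
```

Run:
```python
from rig import bot
from h import *
pi=np.pi
bot.move_gripper(0.0,40);print("opening",bot.sense()['opening'])
bot.move_pose(w(0,-.115,.16),[-pi/2,0,YAW-pi/2])
bot.move_straight(w(0,-.115,.060),rate=.12)
r=bot.move_straight(w(0,-.115,.043),rate=.04,threshold=6);s=bot.sense()
print(r,s['clock'],s['ee_pos'],1e3*ch(s['ee_pos']),s['force'])
im,_=bot.get_image("scene");cv2.imwrite("pics/s1.png",cv2.resize(im[110:310,200:460],(780,600))[:,:,::-1])
```

```text
opening -0.00018553540583920558
False 4.6917 [0.52977424 0.00863847 0.04284596] [-1.06129996e-01 -1.14972485e+02] [-0.30241388 -0.02779551 -0.42462294]
```

View pics/s1.png

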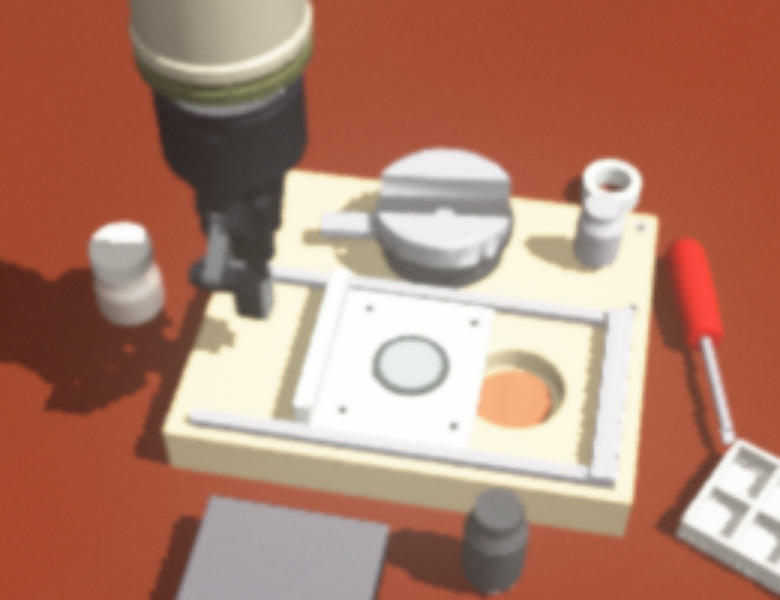

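The closed fingertips, at (253,300), stand over the bare deck behind the lip. Now I'll push until the end stop.

Run:
```python
from rig import bot
from h import *
def rep(t,r):
    s=bot.sense();f=Rc.T@s['force'][:2];print(t,r,round(s['clock'],2),(1e3*ch(s['ee_pos'])).round(1),s['ee_pos'][2].round(4),"Fch",f.round(1),s['force'][2].round(1));return 1e3*ch(s['ee_pos'])[1]
for y in (-.085,-.06,-.04,-.03,-.010):
    r=bot.move_straight(w(0,y,.043),rate=.04,threshold=18);rep("push",r)
    if r:break
bot.dwell(.3);rep("hold",0)
im,_=bot.get_image("top");cv2.imwrite("pics/t2.png",cv2.resize(im[180:400,170:430],(702,594))[:,:,::-1])
im,_=bot.get_image("scene");cv2.imwrite("pics/s2.png",cv2.resize(im[110:310,200:460],(780,600))[:,:,::-1])
```

```text
push False 5.64 [  0.  -85.3] 0.0429 Fch [-0.5 -0.1] -0.0
push False 6.42 [ -0.  -60.1] 0.0429 Fch [ 0.1 -1.1] 0.0
push False 7.07 [ -0.1 -40. ] 0.0429 Fch [ 0.1 -0.2] 0.1
push False 7.47 [ -0.1 -29.6] 0.043 Fch [-0.6 -0.4] -0.2
push False 8.12 [ -0.1 -10. ] 0.0429 Fch [-0.   0.2] 0.7
hold 0 8.42 [  0.1 -10.3] 0.043 Fch [-0.  -0.1] -0.3
```

View pics/s2.png

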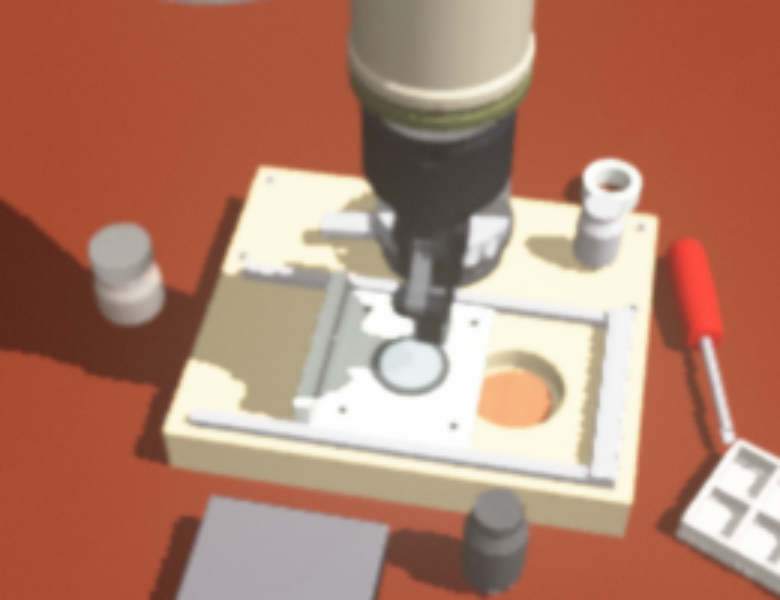

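View pics/t2.png

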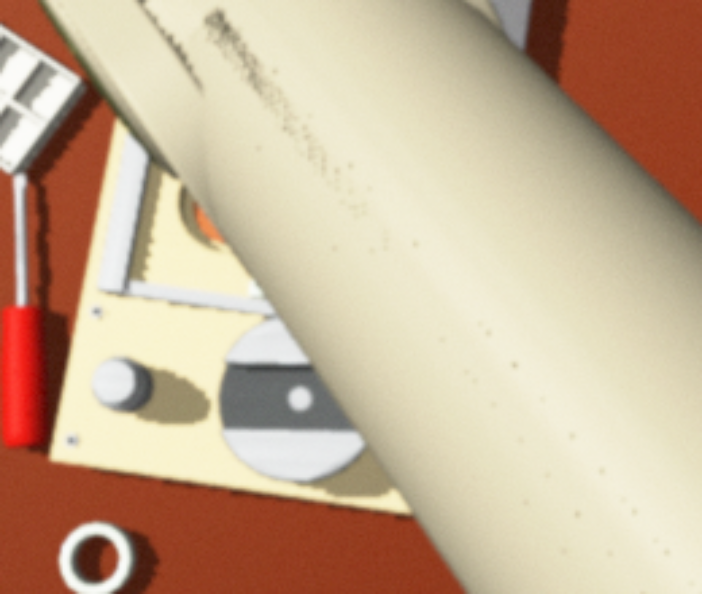

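Run:
```python
from rig import bot
from h import *
c=bot.calibration("scene");s=bot.sense();print(s['ee_pos'],s['tool_rot'],s['q'])
for P in (s['ee_pos'],w(0,-.115,.043),w(0,-.09,.043)+[0,0,0]):
    p=proj(c,P)[0];print(p,(p-[200,110])*3)
im,d=bot.get_image("scene")
v,u=np.mgrid[0:480,0:640];C,ray=pix2ray(c,np.c_[u.ravel(),v.ravel()])
P=(C+ray*d.reshape(-1,1)).reshape(480,640,3)
for a in [(430,335),(425,325),(430,310),(415,300),(440,345),(432,280),(400,300)]:
    x,y=int(a[0]/3+200),int(a[1]/3+110);print(a,im[y,x],P[y,x].round(4),(1e3*ch(P[y,x])).round(1))
```

```text
[0.56065784 0.1087984  0.04301064] [-1.57076954e+00 -6.00680115e-05 -1.86862783e+00] [ 0.20227311  0.46696781 -0.57536366  1.70187866  0.28513767  1.05738339
 -0.7634775 ]
[343.22707298 230.92857439] [429.68121895 362.78572317]
[285.95498352 222.77374215] [257.86495057 338.32122646]
[299.41799678 224.68236852] [298.25399033 344.04710556]
(430, 335) [85 79 73] [0.5731 0.1059 0.0846] [12.8 -9.2]
(425, 325) [84 80 73] [0.573  0.1024 0.0926] [ 13.7 -12.6]
(430, 310) [91 88 83] [0.6209 0.0982 0.1587] [60.7 -2.6]
(415, 300) [160 160 162] [0.6161 0.0913 0.161 ] [ 58.2 -10.6]
(440, 345) [145 144 140] [0.5472 0.1156 0.0426] [-14.8  -7.6]
(432, 280) [91 88 82] [0.5771 0.1061 0.133 ] [16.6 -7.9]
(400, 300) [96 94 93] [0.6163 0.0838 0.1621] [ 60.6 -17.8]
```

Run:
```python
from rig import bot
from h import *
im,d=bot.get_image("scene");cv2.imwrite("pics/s3.png",cv2.resize(im[140:240,290:400],(770,594),interpolation=cv2.INTER_CUBIC)[:,:,::-1])
im,d=bot.get_image("wrist");cv2.imwrite("pics/w3.png",im[:,:,::-1]);c=bot.calibration("wrist");print(c,proj(c,bot.sense()['ee_pos']))
np.savez("pics/w3.npz",im=im,d=d)
```

```text
{'fx': 388.43180907570985, 'fy': 388.43180907570985, 'cx': 322.0387216488467, 'cy': 236.873101565588, 'k1': -0.07833825866807871, 'R': array([[ 9.56031152e-01, -2.93265129e-01, -2.26523981e-05],
       [-2.77201042e-01, -9.03688160e-01,  3.26354549e-01],
       [-9.57288796e-02, -3.11998836e-01, -9.45247432e-01]]), 't': array([-0.50389689,  0.26507035,  0.31500823])} [[322.40568492 289.3874791 ]]
```

View pics/s3.png

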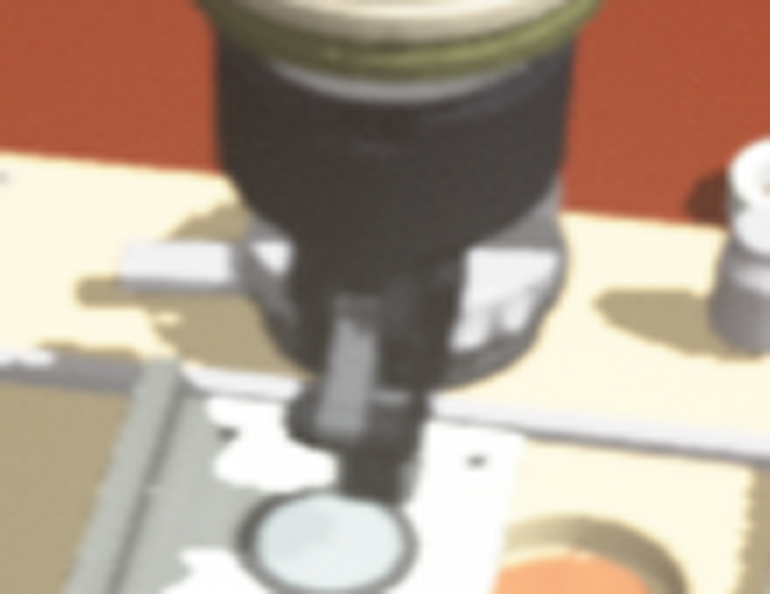

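View pics/w3.png

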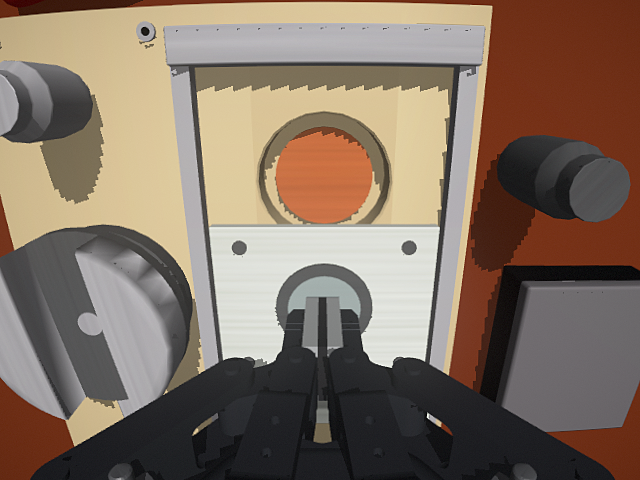

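Run:
```python
from rig import bot
from h import *
f=np.load("pics/w3.npz");d=f['d'];c=bot.calibration("wrist")
v,u=np.mgrid[0:480,0:640];C,ray=pix2ray(c,np.c_[u.ravel(),v.ravel()])
P=(C+ray*d.reshape(-1,1)).reshape(480,640,3)
for x,y in [(312,298),(333,298),(312,305),(333,310),(312,330),(322,290),(350,312),(295,312),(296,330),(430,320),(240,350)]:
    print((x,y),f['im'][y,x],d[y,x].round(4),P[y,x].round(4),(1e3*ch(P[y,x])).round(1))
for z in(.043,.05,.055,.06):
    q=bot.sense()['ee_pos'].copy();q[2]=z;print(z,proj(c,q),proj(bot.calibration("scene"),q))
```

```text
(312, 298) [131 132 131] 0.1537 [0.5601 0.1214 0.0739] [-4.1  1.7]
(333, 298) [128 129 129] 0.1541 [0.568  0.1187 0.0735] [4.2 1.5]
(312, 305) [131 132 131] 0.1484 [0.5603 0.1213 0.0794] [-4.   1.7]
(333, 310) [133 134 133] 0.1447 [0.5679 0.119  0.0834] [3.9 1.7]
(312, 330) [129 131 130] 0.1326 [0.5605 0.1208 0.0963] [-3.6  1.3]
(322, 290) [163 174 171] 0.1891 [0.5601 0.1076 0.041 ] [ -0.2 -11.4]
(350, 312) [52 54 56] 0.1515 [0.5732 0.113  0.0776] [10.8 -2.5]
(295, 312) [55 57 58] 0.1514 [0.5526 0.1194 0.0777] [-10.7  -2.4]
(296, 330) [54 56 58] 0.1407 [0.5534 0.1183 0.0893] [-9.6 -3.2]
(430, 320) [78 79 78] 0.2008 [0.608  0.0716 0.0356] [ 56.2 -31.8]
(240, 350) [218 221 212] 0.2019 [0.5084 0.086  0.0398] [-43.2 -47.3]
0.043 [[322.40567109 289.38021424]] [[343.28402243 230.92947487]]
0.05 [[322.41865934 296.20565708]] [[343.36453    228.39794317]]
0.055 [[322.42851692 301.39052929]] [[343.42263506 226.5681053 ]]
0.06 [[322.43890093 306.85665173]] [[343.48124632 224.71998344]]
```

The wrist and scene depth agree: the real fingertips are at z≈0.073 while the TCP reads 0.043. That is why the fingers passed over the lip with no force, and the cover hasn't moved. I'll go back and touch the bare deck gently to measure the true tip offset.

Run:
```python
from rig import bot
from h import *
pi=np.pi
p=bot.sense()['ee_pos'];p[2]=.11
bot.move_straight(p,rate=.15)
bot.move_straight(w(0,-.120,.11),rate=.2)
bot.move_straight(w(0,-.120,.045),rate=.15)
im,d=bot.get_image("scene");c=bot.calibration("scene")
cv2.imwrite("pics/s4.png",cv2.resize(im[110:270,230:400],(765,600))[:,:,::-1])
r=bot.move_straight(w(0,-.120,.012),rate=.02,threshold=4)
s=bot.sense();print(r,s['clock'],s['ee_pos'],s['force'],1e3*ch(s['ee_pos']),s['opening'])
im,d=bot.get_image("wrist");cv2.imwrite("pics/w4.png",im[:,:,::-1])
im,d=bot.get_image("scene");cv2.imwrite("pics/s5.png",cv2.resize(im[110:270,230:400],(765,600))[:,:,::-1])
```

```text
False 12.4 [0.52849257 0.00385075 0.01211995] [ 0.07526622 -0.59197861 -0.25056339] [ 7.23278767e-02 -1.19925574e+02] -5.8412539941076464e-05
```

View pics/s5.png

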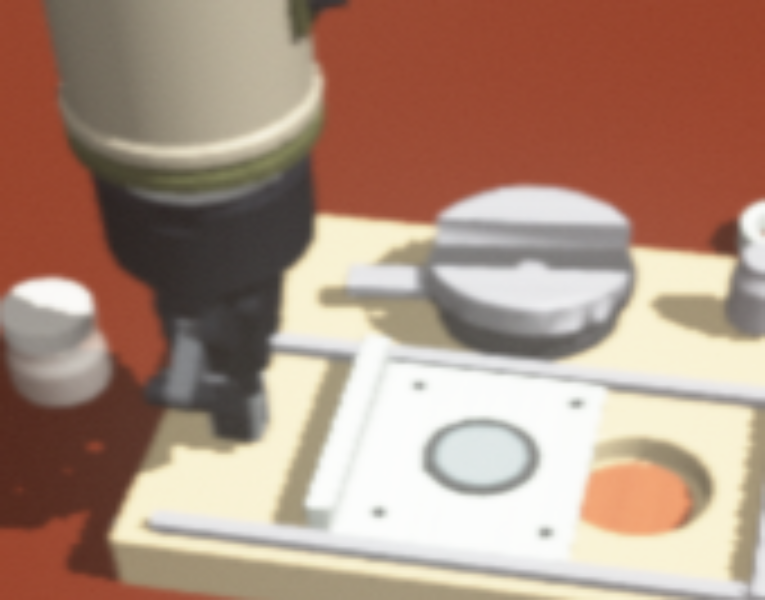

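View pics/w4.png

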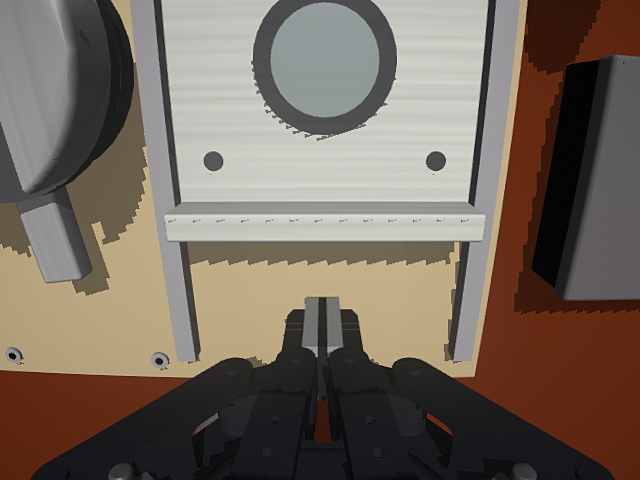

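Confirmed: with the TCP reading z=0.012, below the deck surface, there is no contact. The tips, at (240,435), hover just over the deck. I'll finish the touch for the exact offset, then push at the right height.

Run:
```python
from rig import bot
from h import *
r=bot.move_straight(w(0,-.120,-.002),rate=.02,threshold=4)
s=bot.sense();z=s['ee_pos'][2];print(r,s['clock'],s['ee_pos'],s['force'])
if r:
    bot.move_straight(w(0,-.120,z+.007),rate=.05)
    f=bot.sense()['force'];print(f)
    for y in (-.095,-.080,-.06,-.04,-.03,-.010):
        r=bot.move_straight(w(0,y,z+.007),rate=.04,threshold=18)
        s=bot.sense();print(r,round(s['clock'],2),(1e3*ch(s['ee_pos'])).round(1),s['ee_pos'][2].round(4),"Fch",(Rc.T@s['force'][:2]).round(1),s['force'][2].round(1))
        if r:break
        if y==-.06:
            im,_=bot.get_image("scene");cv2.imwrite("pics/s6.png",cv2.resize(im[110:310,200:460],(780,600))[:,:,::-1])
    im,_=bot.get_image("scene");cv2.imwrite("pics/s7.png",cv2.resize(im[110:310,200:460],(780,600))[:,:,::-1])
    im,_=bot.get_image("wrist");cv2.imwrite("pics/w7.png",im[:,:,::-1])
```

```text
True 12.8583 [0.52869398 0.003759   0.00875916] [-1.2145256  -0.31935757  7.82891646]
[-1.06271636  0.57871953 -0.49175939]
False 13.93 [ -0.  -95.2] 0.0157 Fch [ 0.3 -0.6] -0.3
False 14.46 [ -0.  -79.2] 0.0158 Fch [0.1 0.1] 0.5
False 15.11 [ -0.1 -59.3] 0.0158 Fch [ 0.2 -0.9] 0.5
False 15.81 [ -0.2 -39.3] 0.0158 Fch [-0.   0.5] -0.5
False 16.21 [ -0.1 -29.4] 0.0158 Fch [-0.9 -0.2] 0.5
True 16.58 [  0.3 -21.4] 0.0152 Fch [ 0.5 -0.8] -0.6
```

```bash
ls pics
```

```text
mask.png
s1.png
s2.png
s3.png
s4.png
s5.png
s6.png
s7.png
scene0.npz
scene0.png
sceneP.npy
scenecrop.png
t2.png
top0.npz
top0.png
topP.npy
topcrop.png
w3.npz
w3.png
w4.png
w7.png
```

View pics/s7.png

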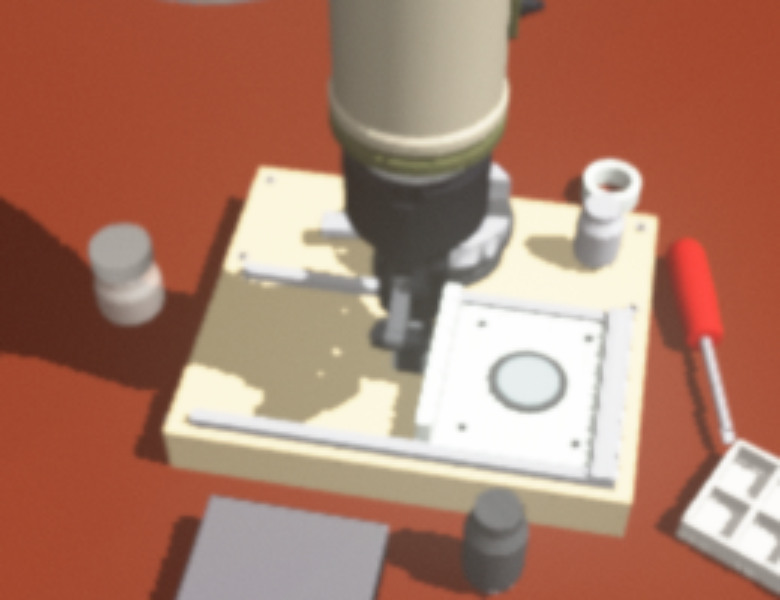

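View pics/w7.png

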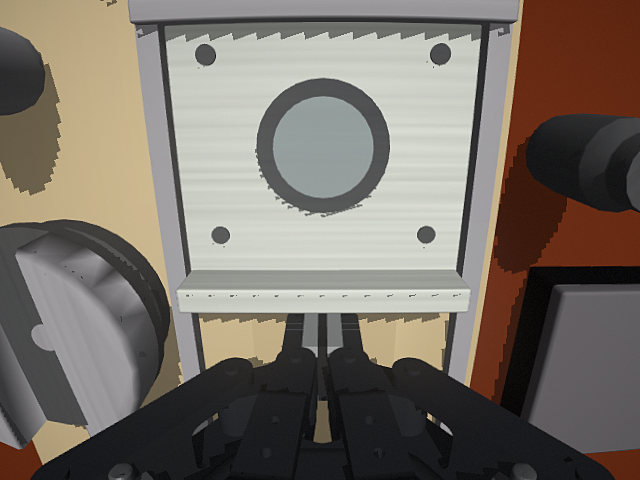

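The cover's front edge is now at the end stop bar (wrist view: cover edge about (320,25), bar just above it). I'll press once more to confirm it is hard home, then retreat up and check.

Run:
```python
from rig import bot
from h import *
pi=np.pi
r=bot.move_straight(w(0,-.010,.0158),rate=.03,threshold=18)
s=bot.sense();print(r,round(s['clock'],2),(1e3*ch(s['ee_pos'])).round(2),"Fch",(Rc.T@s['force'][:2]).round(1))
bot.move_straight(w(0,-.050,.0158),rate=.1)
bot.move_straight(w(0,-.050,.13),rate=.2)
im,d=bot.get_image("wrist");c=bot.calibration("wrist");cv2.imwrite("pics/w8.png",im[:,:,::-1]);np.savez("pics/w8.npz",im=im,d=d,R=c['R'],t=c['t'])
im,d=bot.get_image("scene");cv2.imwrite("pics/s8.png",cv2.resize(im[110:310,200:460],(780,600))[:,:,::-1])
```

```text
True 16.94 [ -0.39 -21.67] Fch [-0.2  0.1]
```

View pics/w8.png

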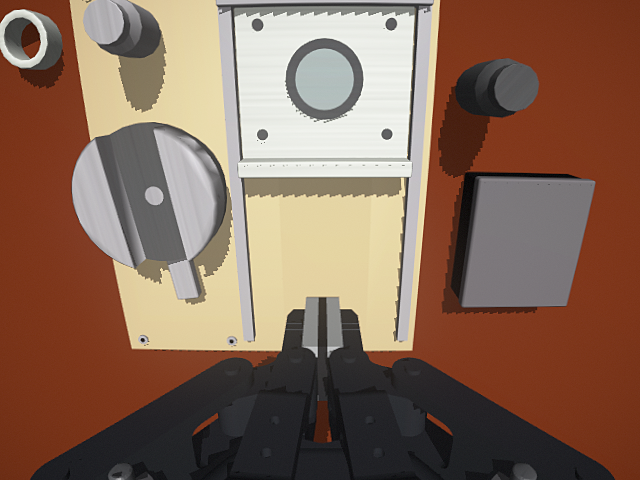

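View pics/s8.png

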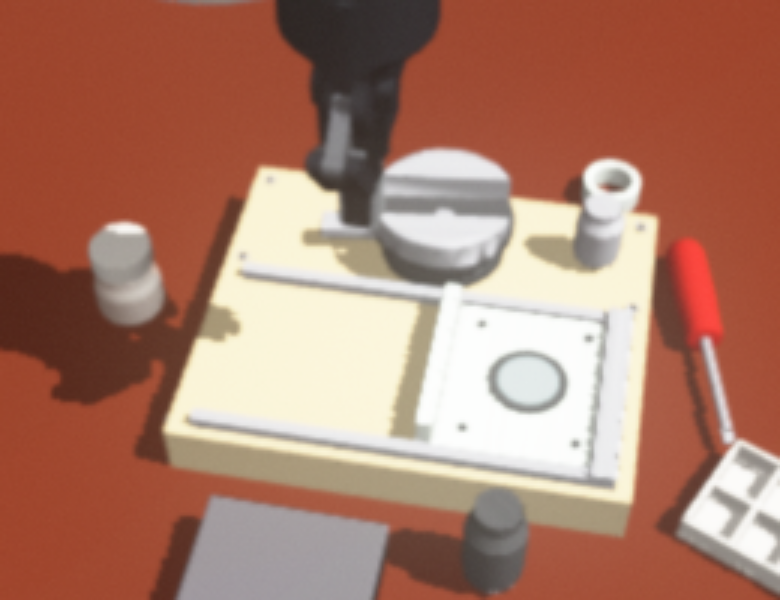

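Run:
```python
from rig import bot
from h import *
c=bot.calibration("wrist")
q=lambda uv,z:(1e3*ch(onplane(c,uv,z))).round(1).tolist()
print("pin",q([(154,196)],.062),"lip rear top",q([(240,177),(409,176)],.059),"stop near top edge",q([(235,6),(415,10)],.041))
print("slot edges top",q([(97,137),(136,266),(137,124),(184,258)],.079))
print("tongue end",q([(181,299),(202,295)],.055))
print("rails right/left inner",q([(252,340),(399,341)],.043))
print("block corner",q([(132,349),(413,350)],.035))
im=np.load("pics/w8.npz")['d']
C,ray=pix2ray(c,[(210,180),(154,230),(154,196),(300,220)])
for p,r in zip([(210,180),(154,230),(154,196),(300,220)],ray):
    P=C+r*im[p[1],p[0]];print(p,P.round(4),1e3*ch(P))
s=bot.sense();print(s['ee_pos'],s['clock'])
```

```text
pin [[-106.9, -19.9]] lip rear top [[-52.2, -9.1], [51.9, -8.8]] stop near top edge [[-52.7, 90.1], [53.6, 87.4]]
slot edges top [[-127.7, 18.6], [-117.5, -60.3], [-103.2, 25.0], [-86.1, -54.8]]
tongue end [[-102.0, -96.5], [-86.4, -93.1]]
rails right/left inner [[-56.3, -138.5], [57.0, -139.4]]
block corner [[-158.7, -154.7], [70.7, -153.7]]
(210, 180) [0.4985 0.1308 0.0763] [-65.84085434  -7.34163585]
(154, 230) [0.4442 0.1098 0.0593] [-111.53806584  -43.33210243]
(154, 196) [0.4551 0.1307 0.0611] [-107.33802943  -20.15431005]
(300, 220) [0.5337 0.0807 0.0331] [-17.4909877  -44.97347187]
[0.54779274 0.07055702 0.12813156] 18.2
```

Cover verified home: the lip's rear top edge is at y≈-9 mm (nominal -10) and its front is at the stop. The cam axis is confirmed at (-107, -20) and the cam angle is about 0.15 rad. Next I'll enter the slot.

```bash
cat >> h.py <<'E'
AX=np.array([-.1077,-.020])
def cam(th,rad,lat,z):
    d=np.array([np.sin(th),-np.cos(th)]);n=np.array([np.cos(th),np.sin(th)])
    p=AX+rad*d+lat*n
    return w(p[0],p[1],z),[-np.pi/2,0,(YAW+th-np.pi+np.pi)%(2*np.pi)-np.pi]
E
python3 - <<'E'
from rig import bot
from h import *
p,o=cam(.15,.027,0,.10)
bot.move_pose(p,o)
p,o=cam(.15,.027,0,.060);bot.move_straight(p,rate=.12)
im,_=bot.get_image("wrist");cv2.imwrite("pics/w9.png",im[:,:,::-1])
p,o=cam(.15,.027,0,.041);r=bot.move_straight(p,rate=.04,threshold=6)
s=bot.sense();print(r,s['clock'],s['ee_pos'],(1e3*ch(s['ee_pos'])).round(1),s['force'])
im,_=bot.get_image("wrist");cv2.imwrite("pics/w10.png",im[:,:,::-1])
im,_=bot.get_image("scene");cv2.imwrite("pics/s10.png",cv2.resize(im[110:310,200:460],(780,600))[:,:,::-1])
E
```

```text
False 20.6417 [0.45072144 0.10432341 0.04090445] [-103.7  -46.7] [-0.33177394  0.02879856  0.19861783]
```

View pics/w10.png

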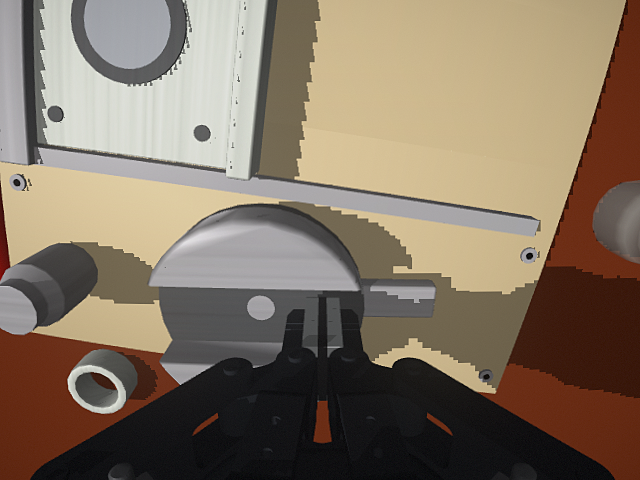

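View pics/s10.png

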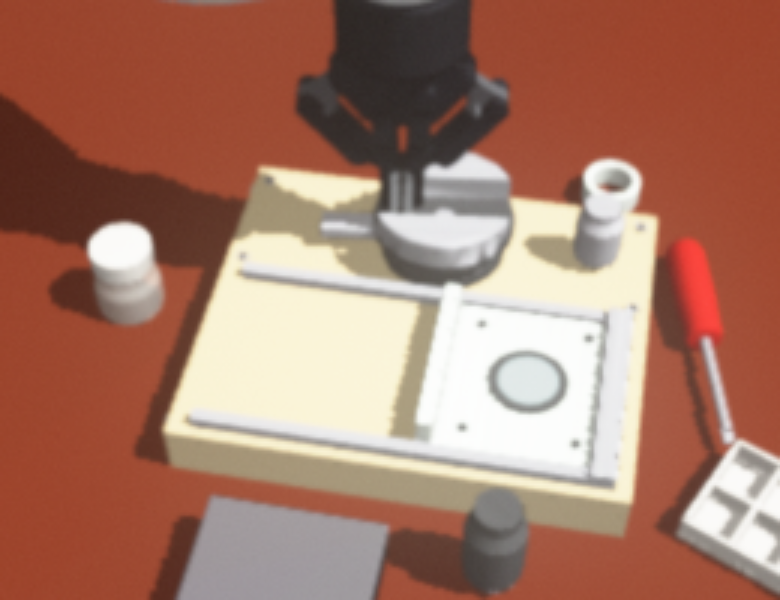

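The fingertips sit in the slot ((405,190) in the scene crop), aligned and with no contact force. Now I'll turn the cam.

Run:
```python
from rig import bot
from h import *
z=.041
ths=np.r_[.15,np.arange(.3,1.57,.15),1.571,1.62,1.68,1.74]
for th in ths:
    p,o=cam(th,.027,.007,z)
    r=bot.move_straight(p,rate=.04,ori=o,threshold=20)
    s=bot.sense();print(th.round(3),r,round(s['clock'],2),(1e3*ch(s['ee_pos'])-1e3*ch(p)).round(1),(Rc.T@s['force'][:2]).round(1),s['force'][2].round(1),s['wrist_torque'].round(2))
    if r:break
im,_=bot.get_image("wrist");cv2.imwrite("pics/w11.png",im[:,:,::-1])
im,_=bot.get_image("scene");cv2.imwrite("pics/s11.png",cv2.resize(im[110:310,200:460],(780,600))[:,:,::-1])
```

```text
0.15 False 21.07 [0.5 0.1] [-0.5 -0.1] 0.5 [-0.05  0.    0.05]
0.3 False 21.37 [-0.4 -0.2] [-2.7 -0.6] 1.3 [-0.08  0.74 -0.01]
0.45 False 21.67 [-0.5 -0.3] [-3.3 -1.7] 0.6 [-0.15  0.8  -0.03]
0.6 False 21.97 [-0.3 -0.3] [-3.6 -1.2] -1.3 [-0.2   0.83  0.  ]
0.75 False 22.27 [-0.2 -0.3] [-2.8 -1.5] -0.7 [-0.33  0.89 -0.04]
0.9 False 22.57 [-0.2 -0.3] [-3.2 -2.8] -1.8 [-0.4   0.89 -0.03]
1.05 False 22.87 [-0.2 -0.4] [-3.2 -2.7] -1.6 [-0.52  0.89 -0.02]
1.2 False 23.17 [-0.1 -0.4] [-2.  -4.8] -1.8 [-0.62  0.83 -0.01]
1.35 False 23.47 [-0.  -0.5] [-2.8 -4.3] -1.6 [-0.66  0.82  0.04]
1.5 False 23.77 [ 0.1 -0.6] [-1.9 -4.9] -1.7 [-0.86  0.8   0.03]
1.571 False 24.02 [ 0.2 -0.8] [-2.7 -4.5] -1.9 [-0.91  0.8  -0.05]
1.62 False 24.27 [ 0.6 -1.5] [-0.8 -7.1] -0.9 [-1.36  0.63 -0.02]
1.68 False 24.52 [ 1.7 -3.2] [  1.9 -11.7] -1.4 [-2.53  0.4  -0.06]
1.74 False 24.77 [ 2.9 -4.8] [  4.9 -15.8] 0.4 [-3.65  0.05 -0.13]
```

View pics/w11.png

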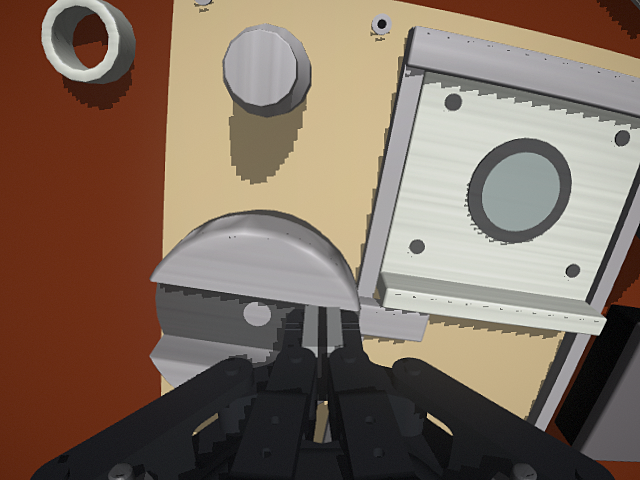

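View pics/s11.png

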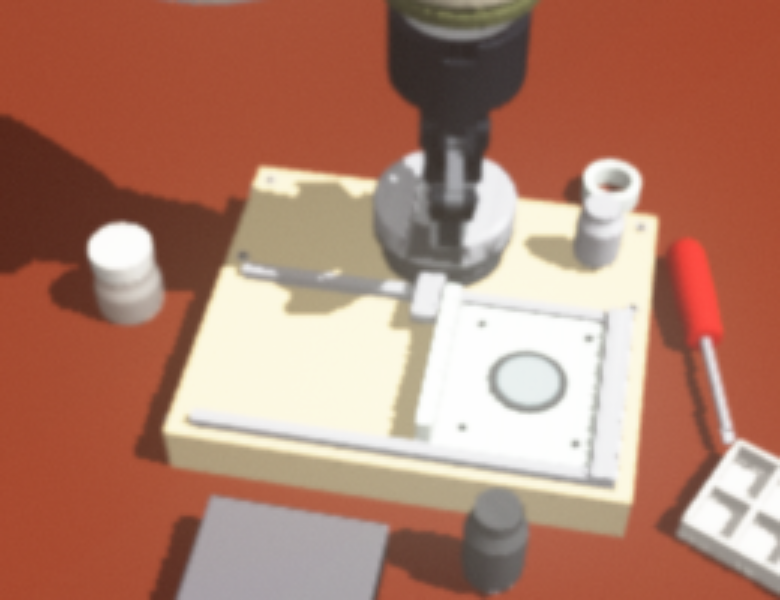

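The cam hit its hard stop: the force rises to about 16 N and the fingertip stalls. The tongue lies across the track just behind the lip ((430,297) in the scene crop). I'll relieve the push, lift out and retreat.

Run:
```python
from rig import bot
from h import *
p,o=cam(1.571,.027,.002,.041);bot.move_straight(p,rate=.05,ori=o);print(bot.sense()['force'])
p[2]=.14;bot.move_straight(p,rate=.15)
q=w(-.02,-.10,.18);bot.move_straight(q,rate=.2)
im,d=bot.get_image("wrist");c=bot.calibration("wrist");cv2.imwrite("pics/w12.png",im[:,:,::-1]);np.savez("pics/w12.npz",d=d)
im,_=bot.get_image("scene");cv2.imwrite("pics/s12.png",cv2.resize(im[110:310,200:460],(780,600))[:,:,::-1])
bot.set_joints([1.07, 0.383, 0.016, 1.37, -0.006, 1.388, -0.046])
im,_=bot.get_image("top");cv2.imwrite("pics/t12.png",cv2.resize(im[180:400,170:430],(702,594))[:,:,::-1])
s=bot.sense();print(s['clock'],s['ee_pos'],s['force'])
```

```text
[-0.00533234 -0.19070588 -0.21354303]
29.1667 [ 0.2668276  -0.56514894  0.20516298] [0.21918056 0.55012932 0.39290762]
```

View pics/t12.png

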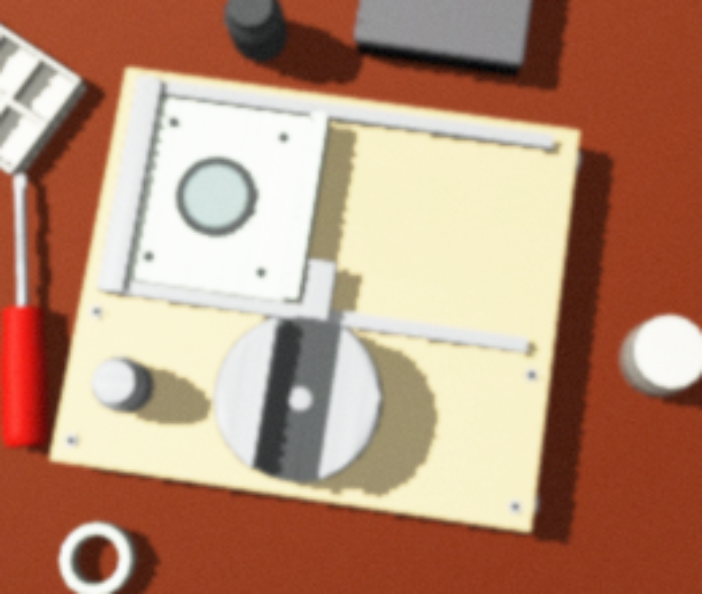

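View pics/s12.png

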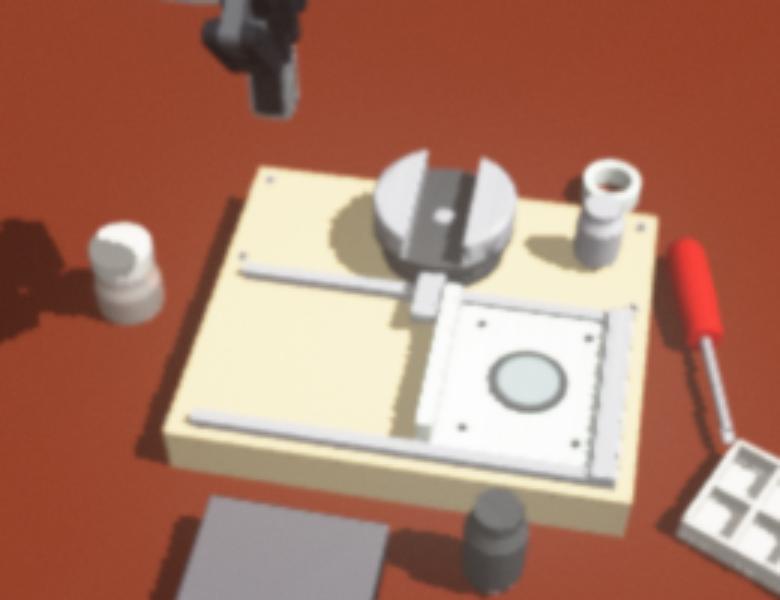

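Run:
```python
from rig import bot
from h import *
c=bot.calibration("top");T=lambda l:np.array(l)/2.7+[170,180]
q=lambda uv,z:(1e3*ch(onplane(c,T(uv),z))).round(1).tolist()
t=np.array(q([(308,260),(335,262)],.055));print("tongue end",t,"sides",q([(303,312),(331,317)],.055));print("lip rear",q([(328,115),(304,300)],.059),"before bias: rear edges")
e=np.array(q([(279,320),(257,473),(339,322),(317,478)],.079));print("slot edges",e)
for a,b in((0,1),(2,3)): v=e[a]-e[b];print("cam angle",np.arctan2(v[0],-v[1]))
m=t.mean(0)-[-108,-20];print("tongue angle",np.arctan2(m[0],-m[1]))
```

```text
tongue end [[-31.4 -12. ]
 [-30.3 -27.2]] sides [[-60.7, -13.9], [-61.2, -29.8]]
lip rear [[52.2, -10.3], [-54.4, -13.8]] before bias: rear edges
slot edges [[ -69.3   -4. ]
 [-150.6   -5.8]
 [ -65.7  -36.2]
 [-148.5  -37.6]]
cam angle 1.5929329316267578
cam angle 1.5877029283485515
tongue angle 1.5759809854585671
```

```bash
python3 -c "
from rig import bot
print(bot.hand_in(),bot.sense()['clock'])"
```

```text
the job is handed in; nothing more can be done
the job is handed in; nothing more can be done
```

The chamber is closed and locked, and I handed the job in at about 29 s of the 54 s limit.

**What I did:**
- I pushed the cover home by its lip until it hit the stop. A second push stopped at the same place, within 0.3 mm.
- Only then did I set the closed fingertips in the cam slot and turn the cam counterclockwise. It reached its hard stop, where the force rose to about 16 N and the fingertip stalled.
- I lifted out and returned to the start pose, clear of everything.

**Last checks from the images:**
- **Cover:** The lip's rear edge measures y ≈ -9 mm from the wrist camera (nominal -10). The top view reads -10.3 mm at one end and -13.8 mm at the other. It showed a similar but smaller skew (2 mm) before the push, so I take most of it as image reading error.
- **Cam:** The angle measures 1.58–1.59 rad against a nominal 1.571, with the tongue across the track behind the lip.
- **Other objects:** The objectives, screwdriver, jar and extension ring look unmoved in the last top and scene pictures. So do the parts of the slide box and tray in view.

**What disagreed:**
- **Fingertip height:** The real fingertips sit about 26 mm above the reported TCP, where the task says they coincide. My first push therefore passed over the lip without force and the cover did not move. A light touch on the bare deck (about 8 N) gave the true offset, and I used it from then on.
- **Force after a threshold stop:** The force reading was back near zero right after both threshold stops in the push. The cover being home rests on the repeated stop position and the images, not on a held force.

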